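Hang the slotted casting on the slanted curing arm

TASK

Pick up the loose casting with the slotted bore and hang it on the empty slanted curing arm, threading it down along the arm. The arm's cross pin may stand turned either way, so feel gently for where the slots drop over it, without forcing, then slide the casting fully home against the collar and let go. Leave the look-alike casting, the mould, the cups and the spatula where they are.

Things in the scene. Friction and masses are not known exactly. Their poses are not given: they have to be found in the camera images.
- hub: The casting to hang: off-white resin block 64 (x) x 44 (y) x 30 mm (z), 0.13 to 0.22 kg, lying flat. Through it along z runs an eight-sided bore, 28 mm across flats, with two opposite slots 13 mm wide lengthening it along x to 23 mm either side of the centre. Same either way up and after a half turn. Origin: centre of its underside, on the bore axis. Grip it across the 44 mm faces (y).
- bush: A bystander: the look-alike casting, same outside size and colour, but with a plain 18 mm bore and no slots; it does not fit the arm. Origin: centre of its underside.
- seat (a point): On the empty slanted arm's axis, at the face of the 38 mm collar where the casting seats, 100 mm above the bench. Its z is the arm's axis, outwards and up, 35 degrees from vertical, leaning towards the robot's side; y is level; x lies in the plane of the lean, pointing away from the robot and up. The steel rod, 22 mm in diameter, ends 50 mm up the axis, its last 10 mm tapering to 8 mm.
- pin (a point): Centre of the round cross pin (8 mm thick, 40 mm tip to tip) through the empty arm's rod, 15 mm up the axis from seat; axes as for seat. The pin's turn about the arm is not measured: up to 0.95 rad either way from this x axis. A casting whose slots miss it stops 19 mm above the seat; with slots over it, it slides freely to the collar with 2 to 3 mm play. The rod swivels stiffly (0.25 Nm).
- stand: The free stand with the empty arm, fixed to the bench. Origin: on the bench, 100 mm straight below point seat; the arm leans to its -x. Its steel foot, 12 mm thick and 100 mm wide, reaches 45 mm to -x and 85 mm to +x; behind the collar (8 mm thick) are a 26 mm stem and a 40 mm wide block. Collar, rod and pin are sprung along the axis: they give from about 5 N, 1 N per mm, and are hard at 8 mm.
- full_stand: The second, equal stand, whose arm already carries a casting (all fixed); leave it. Origin as for the free stand.
- mould: A bystander: mint-green silicone block mould 85 x 85 x 75 mm. Origin: centre of its underside.
- dosing_cup: A bystander: small white cup, 48 mm wide, 50 mm high. Origin: centre of its underside.
- pour_cup: A bystander: white pouring cup, 90 mm wide, 110 mm high. Origin: centre of its underside.
- scraper: A bystander: flat spatula lying on the bench. Origin: under its middle.
Things that resemble listed ones, but are neither listed nor needed, are in the scene too. Leave any orange or red look-alike of the stand alone.

How it is judged (in metres and radians):
On the way, in this order (a step that is already met when the one before it is completed fails the run):
1. the slotted casting is picked up, clear of the bench (height (world z) of hub above 0.05 m), for 0.1 s.
2. the casting is threaded on the arm, in line with it, above the cross pin (x of hub in the frame of seat between -0.006 and 0.006 m and y of hub in the frame of seat between -0.006 and 0.006 m and angle between the z axis of hub and the z axis of seat, either way round below 0.12 rad and z of hub in the frame of seat between 0.016 and 0.045 m), for 0.1 s.
At the end, for the whole second after the job is handed in: The slotted casting hangs on the empty slanted arm with its slots over the cross pin: its underside within 4 mm of the collar, its centre within 6 mm of the arm's axis and its bore in line with the arm within 0.12 rad; released and at rest (x of hub in the frame of seat between -0.006 and 0.006 m and y of hub in the frame of seat between -0.006 and 0.006 m and angle between the z axis of hub and the z axis of seat, either way round below 0.12 rad and z of hub in the frame of seat between -0.004 and 0.004 m and linear speed of hub below 0.02 m/s and angular speed of hub below 0.1 rad/s and contact force between hub and the fingers below 0.1 N); the robot touches nothing.
It fails at once if the casting is forced against the arm or stand (over 30 N) (contact force between hub and stand above 30 N).
It fails at once if the look-alike casting, the mould, a cup or the spatula is shoved out of its place (over 30 mm) (distance of any of bush, mould, dosing_cup, pour_cup, scraper from where it was at the start of the episode above 0.03 m).
It also fails if it takes over 72 s, if anything falls off the work surface, if the arm or the gripper's body presses on something with over 40 N, if the wrist force passes 120 N, or if a joint passes its speed limit or range.

ROBOT

A 6-joint arm with a two-finger parallel gripper is mounted at the origin on the work surface. World frame = base frame: x ahead of the robot, y to its left, z up, the work surface at z = 0. Lengths are in m, angles in degrees, forces in N, time in s.
With the tool pointing down it reaches from about 0.325 to 0.85 m from the base axis. Payload 15.5 kg.
Tool frame: the origin (TCP) lies at the very end of the fingers, on their centre line; the grasp point (between the pads) lies arm.grip_depth behind it (arm.grip_depth is the distance from the TCP to the grasp point, in m); z points along the fingers, y is the line along which they close (so a half turn about z gives the same grasp; the last joint's range is limited). The gripper opens to 91 mm and grips with 3 to 60 N. Pads are 32 mm wide; open, the fingers measure 118 mm over their backs; the gripper's body (76 mm by 178 mm) begins 60 mm behind the grasp point.
Start: joints at [-69.586, 28.281, 77.091, -0, 74.628, -5.472], TCP at [0.273, -0.562, 0.214] pointing down, gripper open.
Joint ranges: [-166.48, 166.48], [-47.26, 123.95], [12.59, 153.08], [-70.14, 250.14], [6.76, 159.57], [-176.63, 176.63]. Speed limits (degrees/s): [108.29, 108.29, 147.25, 172.46, 172.46, 172.46].

INTERFACE

Orientations are given as a 3x3 rotation matrix whose columns are the frame's x, y, z axes.
In Python, from rig import arm gives the robot as it stands. Calls block until the motion is done:
- arm.move_to(position, orientation): joint-space move of the TCP to a pose.
- arm.move_l(position, orientation=None, feed=0.15): straight line of the TCP; orientation=None keeps the orientation; feed is the mean speed in m/s.
- arm.move_joints(angles): joint-space move.
- arm.grip(opening): finger opening in m; the grip force is fixed at half the most; returns when the fingers have stopped.
- arm.sleep(seconds).
- arm.solve_ik(position, orientation): joint angles nearest the present ones, or None.
- arm.snapshot(name): name is "side" or "top" or "wrist"; returns the picture (384x512x3 uint8, red, green, blue); there is no depth.
- arm.get_calibration(name): a dict with "intrinsics" (3x3 intrinsics, pixels), "cam_to_world" (4x4, takes a point from camera to world coordinates). Camera axes: x right, y down, z forward; pixel columns grow to the right and rows downward; lengths in m; the calibration is good to about 2 mm. A picture is of the moment at which its call begins: read the wrist's pose just before it. get_calibration takes no time and is no camera call; for the wrist camera it gives the pose at the moment of the call.
A pose or a line that the arm cannot do raises arm.Unreachable and nothing moves.
- arm.sign_off(): hands the job in; it is judged then, once.
Readings, each from a call of its own:
- arm.current_t(): time.
- arm.current_joint_positions(): joint angles.
- arm.current_dq(): joint speeds.
- arm.current_tau(): joint torques, N m.
- arm.current_ee_pos(): TCP position.
- arm.current_tool_rot(): TCP orientation.
- arm.current_force(): force on the tool from outside, world axes, zero at the start.
- arm.current_torque(): the same for the moment, N m.
- arm.current_width(): finger opening in m.
- arm.current_grasp_force(): force on a finger pad.
Only numpy, scipy, OpenCV 4.12 (cv2) and the standard library are available. Lean on these libraries where they do the work, as an engineer would, in place of code of your own. Each camera call takes 0.05 s, during which the arm holds its last target. There are 200 camera calls.

## Working session

There is one attempt and no reset: what is moved stays moved. The work goes in short steps, each a Python script; the robot and the scene stay as the last script left them, time stands still between calls to the robot, and variables do not carry over. Pictures are saved under pics/ and viewed, at most 10 in all, crops included, and the job is handed in when it is done.

```bash
mkdir -p pics; ls
python3 - <<'E'
from rig import arm
import cv2,numpy as np
np.set_printoptions(precision=4,suppress=True)
for n in("top","side"):
    cv2.imwrite(f"pics/{n}0.png",cv2.resize(arm.snapshot(n)[:,:,::-1],(800,600),interpolation=cv2.INTER_CUBIC)); c=arm.get_calibration(n); print(n,c["intrinsics"],c["cam_to_world"])
print(arm.grip_depth,arm.current_t(),arm.current_tool_rot())
E
```

```text
pics
top [[371.0055   0.     247.5124]
 [  0.     371.0055 193.3112]
 [  0.       0.       1.    ]] [[-0.0142 -0.9977  0.0662  0.4886]
 [-0.9998  0.0149  0.0096  0.0075]
 [-0.0106 -0.066  -0.9978  1.1784]
 [ 0.      0.      0.      1.    ]]
side [[362.3595   0.     258.6356]
 [  0.     362.3595 191.2569]
 [  0.       0.       1.    ]] [[-0.687  -0.3847  0.6165 -0.0123]
 [-0.7264  0.3376 -0.5987  0.5983]
 [ 0.0222 -0.8591 -0.5113  0.5621]
 [ 0.      0.      0.      1.    ]]
0.0188 0.1 [[ 0.8997  0.4366 -0.0004]
 [ 0.4366 -0.8997  0.0011]
 [ 0.0001 -0.0011 -1.    ]]
```

View pics/top0.png

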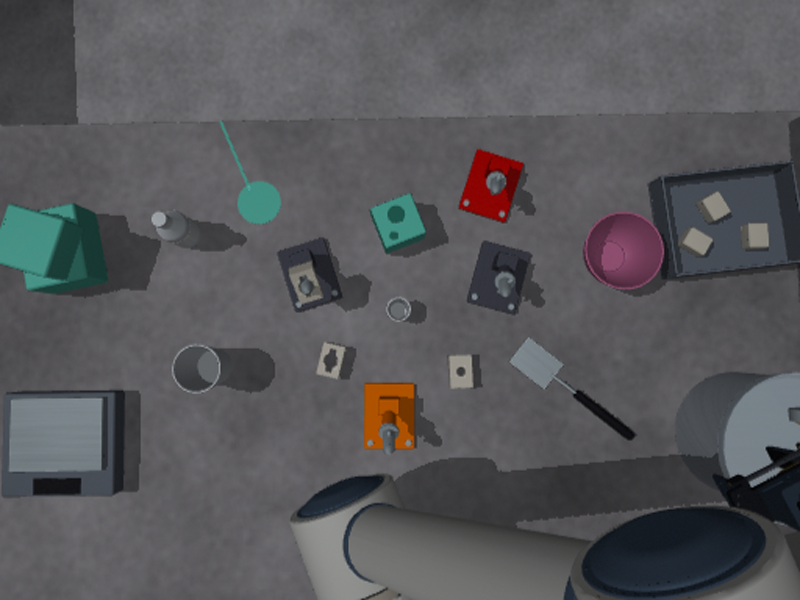

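View pics/side0.png

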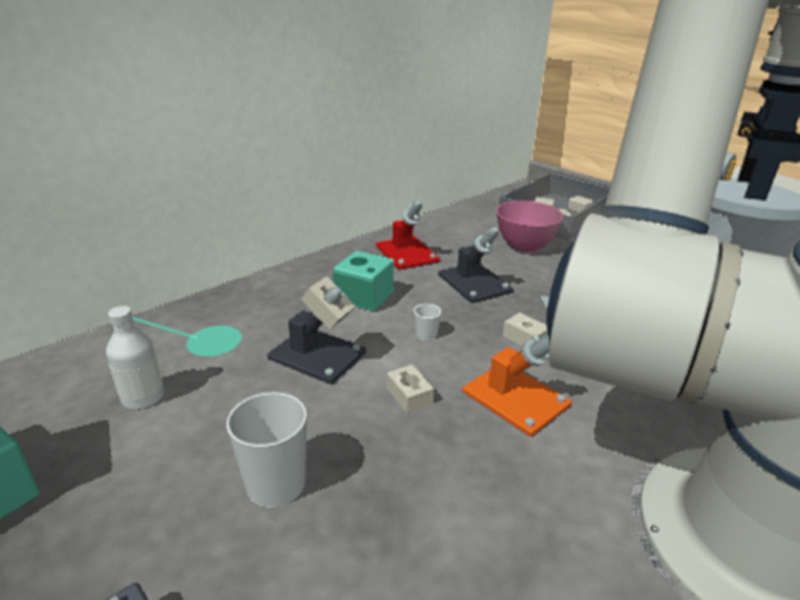

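The top view (800x600 scale) shows the slotted casting at about (332,360), with its slots running along the image vertical. The free dark stand is at (500,277) with its foot corners near (484,241), (531,255), (519,314) and (468,300). The plain casting is at (460,371) and the full stand at (308,275). The side view agrees. Next I'll look closer with the wrist camera.

```bash
cat > h.py <<'E'
from rig import arm
import cv2,numpy as np
np.set_printoptions(precision=4,suppress=True)
def ray(c,uv,z):
    K,T=c["intrinsics"],c["cam_to_world"]
    d=T[:3,:3]@np.linalg.solve(K,[uv[0],uv[1],1]); o=T[:3,3]
    return o+d*(z-o[2])/d[2]
def proj(c,P):
    K,T=c["intrinsics"],c["cam_to_world"]
    q=(np.atleast_2d(P)-T[:3,3])@T[:3,:3]; q=q@K.T
    return q[:,:2]/q[:,2:]
def down(yaw):  # tool pointing down, x axis at yaw (rad)
    c,s=np.cos(yaw),np.sin(yaw); return np.array([[c,s,0],[s,-c,0],[0,0,-1.]])
E
python3 - <<'E'
from h import *
c=arm.get_calibration("top")
P=lambda u,v,z:ray(c,(u*.64,v*.64),z)
hub=P(332,360,.03);print("hub",hub,"bush",P(460,371,.03))
C=[P(*q,.012) for q in[(484,241),(531,255),(519,314),(468,300)]];print(np.array(C))
print("sides",[np.linalg.norm(C[i]-C[(i+1)%4]) for i in range(4)])
print("rodtip",P(507,289,.138))
w=arm.get_calibration("wrist");R=arm.current_tool_rot();p=arm.current_ee_pos();T=w["cam_to_world"]
print(w["intrinsics"]);off=R.T@(T[:3,3]-p);print("cam in tool",off,R.T@T[:3,:3])
import json
ctr=np.mean(C,0)
for yaw in(0,.3,-.3):
  for n,t in(("hub",hub),("stand",ctr)):
    Rd=down(yaw);z=.30
    tp=np.array([t[0],t[1],0])-Rd@[off[0],off[1],0];tp[2]=z
    print(n,yaw,tp,arm.solve_ik(tp,Rd))
E
```

```text
hub [0.4517 0.1283 0.03  ] bush [ 0.4267 -0.1236  0.03  ]
[[ 0.687  -0.1801  0.012 ]
 [ 0.657  -0.2743  0.012 ]
 [ 0.5379 -0.2466  0.012 ]
 [ 0.5677 -0.145   0.012 ]]
sides [np.float64(0.09883386792389812), np.float64(0.12219250265978267), np.float64(0.10589785476141447), np.float64(0.12445977161081558)]
rodtip [ 0.5779 -0.1989  0.138 ]
[[312.7742   0.     256.4471]
 [  0.     312.7742 187.5172]
 [  0.       0.       1.    ]]
cam in tool [ 0.0739 -0.0003 -0.1706] [[ 0.0009 -0.965  -0.2624]
 [ 1.      0.0012 -0.0012]
 [ 0.0015 -0.2624  0.965 ]]
hub 0 [0.3778 0.128  0.3   ] [ 10.1272   4.3288  98.291   -0.      77.3802 100.1272]
stand 0 [ 0.5385 -0.2118  0.3   ] [-27.3817  20.4072  76.5014  -0.      83.0914  62.6183]
hub 0.3 [0.3812 0.1062 0.3   ] [ 6.903   4.0293 98.6278 -0.     77.3429 79.7143]
stand 0.3 [ 0.5418 -0.2336  0.3   ] [-29.1201  21.4206  74.9018  -0.      83.6777  43.6911]
hub -0.3 [0.381  0.1499 0.3   ] [ 13.1043   5.3087  97.1706  -0.      77.5207 120.293 ]
stand -0.3 [ 0.5417 -0.1899  0.3   ] [-25.2801  20.0008  77.136   -0.      82.8632  81.9086]
```

```bash
cat >> h.py <<'E'
def seatR(yaw):  # seat axes from stand yaw
    b=np.radians(35);cz=np.array([[np.cos(yaw),-np.sin(yaw),0],[np.sin(yaw),np.cos(yaw),0],[0,0,1]])
    return cz@np.array([[np.cos(b),0,-np.sin(b)],[0,1,0],[np.sin(b),0,np.cos(b)]])
def rz(a): c,s=np.cos(a),np.sin(a); return np.array([[c,-s,0],[s,c,0],[0,0,1]])
FL=np.diag([1.,-1,-1])  # hub frame -> tool frame
E
python3 - <<'E'
from h import *
yaw=np.radians(-15);S=seatR(yaw);seat=np.array([.593,-.2063,.1])
off=np.array([.0739,0,-.1706]);CT=np.array([[0,-.965,-.2624],[1,0,0],[0,-.2624,.965]])
for d in range(-180,180,15):
    R=S@rz(np.radians(d))@FL
    q=[arm.solve_ik(seat+S[:,2]*h-R[:,2]*.006,R) for h in(0.0,.1)]
    print(d,[None if x is None else np.round(x) for x in q])
# view: camera 0.25 m up the axis, looking down it, image-right = level
for s in(1,-1):
    Rc=np.c_[s*S[:,1],np.zeros(3),-S[:,2]];Rc[:,1]=np.cross(Rc[:,2],Rc[:,0])
    R=Rc@CT.T
    for D in(.25,.3):
        p=seat+S[:,2]*(.02+D)-R@off
        print(s,D,p,arm.solve_ik(p,R))
# hub view
R=down(0);p=np.array([.4517-.045,.1283,.17])
print(p,arm.solve_ik(p,R));arm.move_to(p,R)
c=arm.get_calibration("wrist");im=arm.snapshot("wrist");np.save("hubcal.npy",c["cam_to_world"])
cv2.imwrite("pics/hub1.png",cv2.resize(im[:,:,::-1],(800,600),interpolation=cv2.INTER_CUBIC))
print(proj(c,[.4517,.1283,.03])/.64,arm.current_t())
E
```

```text
-180 [array([-29.,  30., 115.,  83.,   8., 175.]), array([ -32.,   16.,  118.,   39.,   15., -142.])]
-165 [array([-29.,  30., 115.,  83.,   8., 160.]), array([ -32.,   16.,  118.,   39.,   15., -157.])]
-150 [array([-29.,  30., 115.,  83.,   8., 145.]), array([ -32.,   16.,  118.,   39.,   15., -172.])]
-135 [array([-29.,  30., 115.,  83.,   8., 130.]), array([-32.,  16., 118.,  39.,  15., 173.])]
-120 [array([-29.,  30., 115.,  83.,   8., 115.]), array([-32.,  16., 118.,  39.,  15., 158.])]
-105 [array([-29.,  30., 115.,  83.,   8., 100.]), array([-32.,  16., 118.,  39.,  15., 143.])]
-90 [array([-29.,  30., 115.,  83.,   8.,  85.]), array([-32.,  16., 118.,  39.,  15., 128.])]
-75 [array([-29.,  30., 115.,  83.,   8.,  70.]), array([-32.,  16., 118.,  39.,  15., 113.])]
-60 [array([-29.,  30., 115.,  83.,   8.,  55.]), array([-32.,  16., 118.,  39.,  15.,  98.])]
-45 [array([-29.,  30., 115.,  83.,   8.,  40.]), array([-32.,  16., 118.,  39.,  15.,  83.])]
-30 [array([-29.,  30., 115.,  83.,   8.,  25.]), array([-32.,  16., 118.,  39.,  15.,  68.])]
-15 [array([-29.,  30., 115.,  
[... 1011 characters left out ...]
15., -97.])]
150 [array([ -29.,   30.,  115.,   83.,    8., -155.]), array([ -32.,   16.,  118.,   39.,   15., -112.])]
165 [array([ -29.,   30.,  115.,   83.,    8., -170.]), array([ -32.,   16.,  118.,   39.,   15., -127.])]
1 0.25 [ 0.5664 -0.1992  0.1857] [ -27.5697   20.4202  100.4436    6.5854   39.9734 -106.9049]
1 0.3 [ 0.5387 -0.1917  0.2266] [ -28.3656   15.0621  100.9314    6.3663   44.8916 -107.1217]
-1 0.25 [ 0.5244 -0.1879  0.1552] [-36.1068  28.1183 134.7885 150.8974  34.6755 -79.278 ]
-1 0.3 [ 0.4967 -0.1805  0.1962] [-38.4388  19.2513 135.7174 140.2895  28.5808 -69.4024]
[0.4067 0.1283 0.17  ] [  9.475   15.9152 107.0013  -0.      57.0835  99.475 ]
[[401.1302 207.9926]] 2.65
```

View pics/hub1.png

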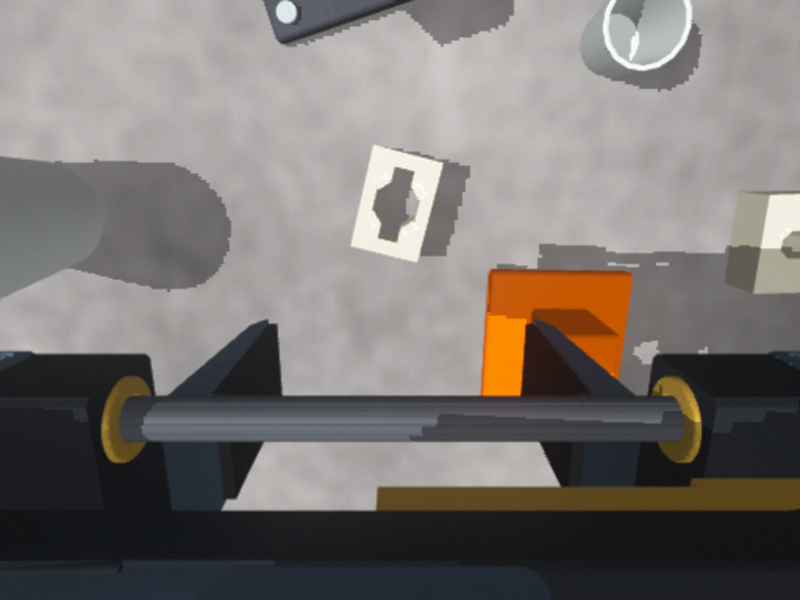

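The wrist view shows the casting's top corners at (374,145), (442,162), (418,262) and (351,247), with the slots along its long side. Next I look down the arm's axis.

Run:
```python
from h import *
c=arm.get_calibration("wrist")
C=np.array([ray(c,(u*.64,v*.64),.03) for u,v in[(374,145),(442,162),(418,262),(351,247)]])
print(C,C.mean(0),[np.linalg.norm(C[i]-C[(i+1)%4]) for i in range(4)])
for a,b in((3,0),(2,1)): d=C[b]-C[a];print(np.degrees(np.arctan2(d[1],d[0])))
for a,b in((1,0),(2,3)): d=C[b]-C[a];print(np.degrees(np.arctan2(-d[0],d[1])))
S=seatR(np.radians(-15));seat=np.array([.593,-.2063,.1])
off=np.array([.0739,0,-.1706]);CT=np.array([[0,-.965,-.2624],[1,0,0],[0,-.2624,.965]])
Rc=np.c_[S[:,1],np.zeros(3),-S[:,2]];Rc[:,1]=np.cross(Rc[:,2],Rc[:,0]);R=Rc@CT.T
U,_,V=np.linalg.svd(R);R=U@V
p=seat+S[:,2]*.30-R@off
arm.move_to(p,R)
c=arm.get_calibration("wrist");im=arm.snapshot("wrist");np.save("standcal.npy",c["cam_to_world"])
u,v=np.round(proj(c,seat+S[:,2]*.03)[0]).astype(int);print(u,v)
x0,y0=max(u-100,0),max(v-75,0);cr=im[y0:y0+150,x0:x0+200]
cv2.imwrite("pics/st_full.png",im[:,:,::-1])
cv2.imwrite("pics/st1.png",cv2.resize(cr[:,:,::-1],(800,600),interpolation=cv2.INTER_CUBIC));print(x0,y0,arm.current_t())
```

```text
[[0.4896 0.1448 0.03  ]
 [0.4796 0.1032 0.03  ]
 [0.4171 0.1173 0.03  ]
 [0.4269 0.1605 0.03  ]] [0.4533 0.1315 0.03  ] [np.float64(0.04277971593123249), np.float64(0.0641184971261977), np.float64(0.04422349806533515), np.float64(0.06465534253179382)]
-14.01646653837012
-12.73360892727402
-13.493293979447238
-12.793932095125664
256 188
156 113 5.8417
```

View pics/st1.png

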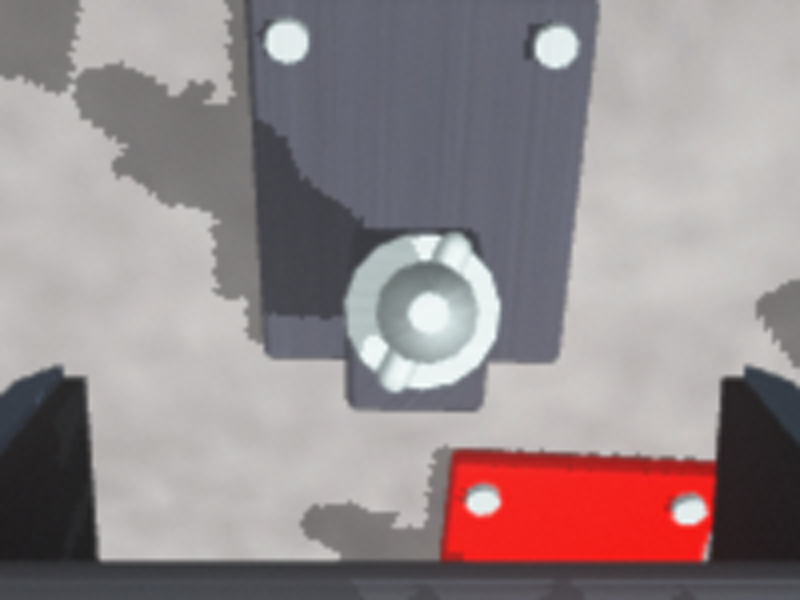

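The view straight down the arm's axis (4x crop) shows the collar circle centred at (422,312) and the rod tip at (429,313). The pin runs from (390,382) to (460,243), so it is turned about -26°. The foot's far corners are at (264,358) and (562,362). I'll fit the stand pose, then pick the casting.

Run:
```python
from h import *
from scipy.optimize import least_squares
c=dict(intrinsics=arm.get_calibration("wrist")["intrinsics"],cam_to_world=np.load("standcal.npy"))
px=lambda u,v:np.array([(u+.5)/4-.5+156,(v+.5)/4-.5+113])
obs=np.array([px(422,312),px(429,313),px(264,358),px(562,362),px(390,382),px(460,243)])
def model(q):
    x,y,yaw,phi=q;S=seatR(yaw);s=np.array([x,y,.1]);st=lambda X,Y,Z:np.array([x,y,0])+np.array([[np.cos(yaw),-np.sin(yaw),0],[np.sin(yaw),np.cos(yaw),0],[0,0,1]])@[X,Y,Z]
    pd=S@[np.cos(phi),np.sin(phi),0]*.0185
    pc=s+S[:,2]*.0165
    return proj(c,np.array([s,s+S[:,2]*.05,st(.085,-.05,.012),st(.085,.05,.012),pc+pd,pc-pd]))
r=least_squares(lambda q:(model(q)-obs).ravel(),[.593,-.206,-.26,-.45])
print(r.x,np.degrees(r.x[2:]),"\n",(model(r.x)-obs).round(1));np.save("stand.npy",r.x)
R=down(np.radians(-13.2));p=np.array([.4533,.1315,.15])
arm.move_to(p,R)
arm.move_l([p[0],p[1],.005],feed=.12)
arm.grip(.03);print("w",arm.current_width(),arm.current_grasp_force(),arm.current_force(),arm.current_ee_pos())
arm.move_l([p[0],p[1],.17],feed=.12)
print("w",arm.current_width(),arm.current_grasp_force(),arm.current_force(),arm.current_t())
cv2.imwrite("pics/grip.png",cv2.resize(arm.snapshot("wrist")[:,:,::-1],(800,600)))
```

```text
[ 0.5967 -0.2016 -0.2765 -0.4548] [-15.8426 -26.0574] 
 [[ 0.2 -0.4]
 [ 0.  -0.2]
 [ 0.2  1.2]
 [-0.3  1. ]
 [-0.5  0.4]
 [ 0.3 -1.1]]
w 0.04403713560978386 29.841116666793823 [-0.1523  0.1724  0.599 ] [0.4533 0.1315 0.005 ]
w 0.043967515913050835 29.840206503868103 [-0.1631 -0.3412 -1.0122] 12.8333
```

View pics/grip.png

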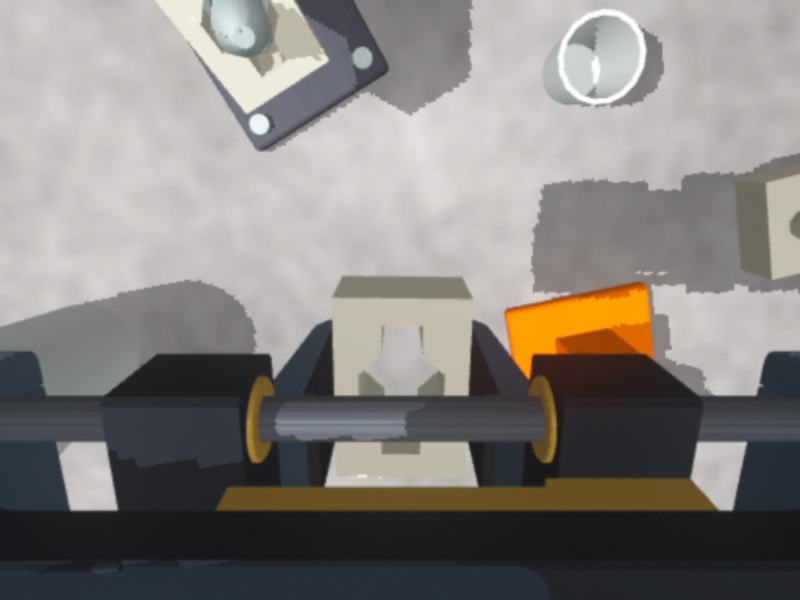

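The casting is gripped square, with its slots along the fingers' x axis. Now the pre-insert pose, then a guarded descent along the axis.

```bash
cat >> h.py <<'E'
def pose(h,dx=0,dy=0,dphi=0):
    x,y,yaw,phi=np.load("stand.npy");S=seatR(yaw);R=S@rz(phi+dphi)@FL
    return np.array([x,y,.1])+S@[dx,dy,h+.005]-.0005*R[:,0],R,S
def go(h,feed=.02,**k):
    p,R,S=pose(h,**k);arm.move_l(p,R,feed=feed);arm.sleep(.1)
    return S.T@arm.current_force()
E
python3 - <<'E'
from h import *
p,R,S=pose(.10);print(p,arm.solve_ik(p,R),arm.solve_ik(pose(0)[0],R))
arm.move_to(p,R)
f0=go(.065,feed=.03);np.save("f0.npy",f0);print("f0",f0,arm.current_t())
for h in np.arange(.058,.0249,-.003):
    f=go(h)-f0;print(round(h,4),f,round(arm.current_t(),2))
    if np.linalg.norm(f)>6:break
print(arm.current_joint_positions())
E
```

```text
[ 0.5385 -0.1848  0.1858] [-29.9814  16.6827 117.8536  35.8653  13.8358  69.3302] [-28.0673  29.7073 115.1697  83.9907   7.0147  22.0479]
f0 [-0.6271 -0.5178 -1.9687] 15.525
0.058 [-0.0959  0.2971  1.2   ] 16.12
0.055 [-0.4074 -0.4593  0.9171] 16.52
0.052 [-0.5553  0.8134  0.8284] 16.93
0.049 [-0.6635  0.3658  1.3425] 17.32
0.046 [-0.8418 -0.3768  0.3532] 17.73
0.043 [-0.2956  0.4576  0.2837] 18.12
0.04 [0.6343 1.1238 0.5402] 18.52
0.037 [ 0.385  -0.4111  1.8448] 18.93
0.034 [0.483  0.785  1.6152] 19.32
0.031 [0.1657 0.1426 1.0029] 19.73
0.028 [-1.2718 -0.148   1.2916] 20.12
0.025 [0.5354 0.4857 0.972 ] 20.52
[-28.4964  26.5521 116.1374  67.76     7.8026  38.0635]
```

Run:
```python
from h import *
f0=np.load("f0.npy")
for h in np.arange(.023,.0005,-.002):
    f=go(h)-f0;print(round(h,4),f,round(arm.current_t(),2))
    if np.linalg.norm(f)>5:break
print(arm.current_joint_positions(),arm.current_width())
```

```text
0.023 [0.2169 0.4757 1.0574] 20.88
0.021 [0.6683 0.6538 1.0566] 21.23
0.019 [0.0047 0.7796 1.3718] 21.57
0.017 [-0.3326 -0.2043  0.7095] 21.93
0.015 [0.6043 0.8594 1.2669] 22.27
0.013 [-0.2439  0.996   0.7315] 22.62
0.011 [-0.6671 -0.1683 -0.0088] 22.98
0.009 [-0.2056  0.8938  0.981 ] 23.32
0.007 [-0.244   1.2541  1.1753] 23.68
0.005 [-0.0594  0.4508  0.9181] 24.02
0.003 [0.0366 0.5622 1.5907] 24.38
0.001 [-0.5641  0.8967  1.0744] 24.73
[-28.0861  29.58   115.2157  83.2946   7.0353  22.7374] 0.04371455232171355
```

The slots dropped over the pin without contact. Next I feel for the collar and check by picture before letting go.

Run:
```python
from h import *
f0=np.load("f0.npy")
for h in np.arange(0,-.0041,-.0007):
    f=go(h)-f0;print(round(h,4),f,round(arm.current_t(),2))
    if f[2]>3.5:break
im=arm.snapshot("side")[:,:,::-1];c=arm.get_calibration("side")
u,v=proj(c,pose(0)[0])[0].astype(int)
a=cv2.resize(im[v-50:v+50,u-50:u+50],(600,600),interpolation=cv2.INTER_CUBIC);cv2.imwrite("pics/home.png",a)
```

```text
0.0 [0.0481 0.3032 0.445 ] 25.07
-0.0007 [0.1973 0.964  5.4223] 25.43
```

View pics/home.png

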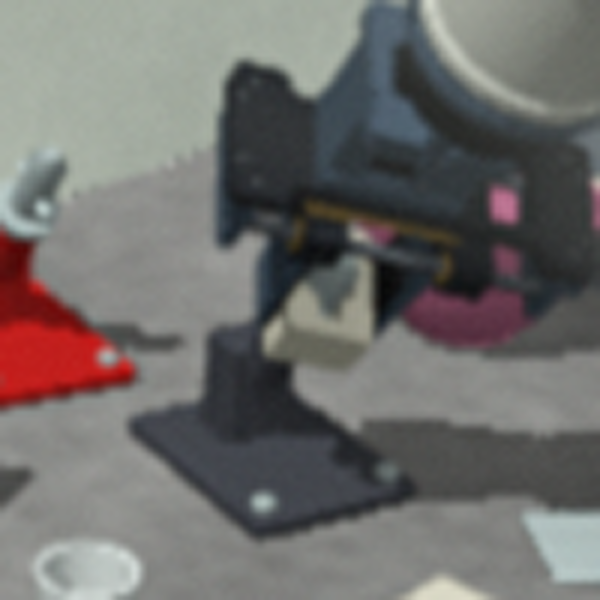

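The collar was felt at -0.7 mm with 5 N, and the picture shows the casting on the arm against the stand block. I'll release and retreat along the axis.

Run:
```python
from h import *
arm.grip(.075);print(arm.current_width(),arm.current_force())
go(.06,feed=.04);go(.12,feed=.06)
im=arm.snapshot("wrist");c=arm.get_calibration("wrist")
print(arm.current_force(),arm.current_grasp_force(),arm.current_t())
side=arm.snapshot("side");cs=arm.get_calibration("side");u,v=proj(cs,pose(0)[0])[0].astype(int)
a=cv2.resize(im[:,80:464],(400,400));b=cv2.resize(side[v-40:v+40,u-40:u+40],(400,400),interpolation=cv2.INTER_CUBIC)
cv2.imwrite("pics/end.png",np.hstack([a,b])[:,:,::-1])
```

```text
0.07483516399801413 [-0.2846 -0.4724 -0.0372]
[-0.1457 -0.2736  0.094 ] 0.0 29.1917
```

View pics/end.png

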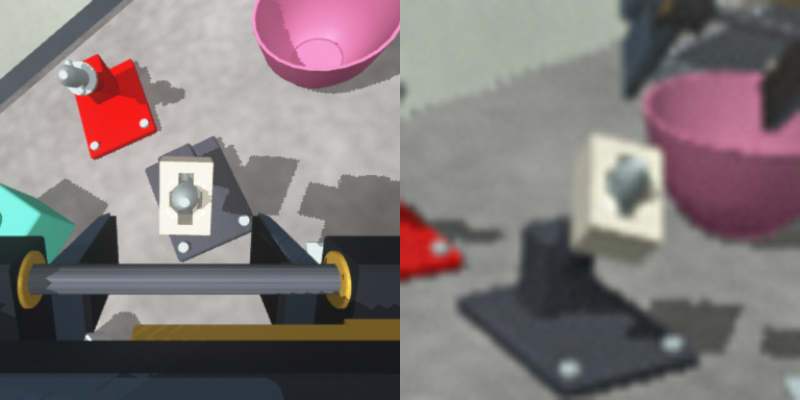

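The casting hangs fully home on the arm, with the rod standing out of its bore and the gripper clear of it.

```bash
python3 -c "
from rig import arm
arm.sleep(.5);print(arm.sign_off(),arm.current_t())"
```

```text
the job is handed in; nothing more can be done
the job is handed in; nothing more can be done
```

The slotted casting hangs on the empty slanted arm with its slots over the cross pin, seated on the collar (about 5 N at contact) and released; the job is handed in at about 30 s, with no verdict returned.

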